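Weigh two bails against each other and keep the heavy one

ROBOT

A 6-joint arm with a two-finger parallel gripper is mounted at the origin on the work surface. World frame = base frame: x ahead of the robot, y to its left, z up, the work surface at z = 0. Lengths are in m, angles in rad, forces in N, time in s.
With the tool pointing down it reaches from about 0.3 to 0.775 m from the base axis. Payload 14.6 kg.
Tool frame: the origin (TCP) lies on the centre line of the jaws, within the pads' length; the fingertips stand 19 mm ahead of it and the grasp point (between the pads) is the TCP; z points along the fingers, x is the direction in which the jaws open and shut, and the axes are right-handed (so a half turn about z gives the same grasp; the last joint's range is limited). The gripper opens to 94 mm and grips with 3 to 60 N. Pads are 16 mm wide; open, the fingers measure 119 mm over their backs; the gripper's body (75 mm by 177 mm) begins 78 mm behind the grasp point.
Start: joints at [-1.237, 0.3, 1.521, -0, 1.321, -0.067], TCP at [0.215, -0.506, 0.224] pointing down, gripper open.
Joint ranges: [-3.03, 3.03], [-0.79, 2.21], [0.23, 2.52], [-1.04, 4.18], [0, 3.07], [-2.55, 2.55]. Speed limits (rad/s): [2.22, 2.22, 2.57, 3.14, 3.14, 3.14].

INTERFACE

Orientations are given as [roll, pitch, yaw] about the fixed x, y, z axes, in that order (R = Rz(yaw) Ry(pitch) Rx(roll)).
In Python, from station import ctrl, imaging gives the robot as it stands.
- The arm moves only by the shell command python3 -m handwheel 'ROWS' [OPENING] [FORCE]. ROWS is JSON, a list that holds one entry, the list of rows, each a list of 4 numbers: the shift along the tool's x, y, z in m, then the turn about the tool's z in rad. A call has 1 to 10 rows; each row shifts and turns the pose as measured when the row begins, along the tool's axes as they then stand; what a row does not reach is not made up. A row lasts 1/10 s, in which the tool goes at most 50 mm and 8.59 degrees, less where a joint would pass 70% of its speed; a pose out of reach is approached as far as the arm can. A call is refused whole if a number of a shift passes 0.05 or a number of a turn 0.15, either way. A call with a gripper value outside its range is refused whole. OPENING is the finger opening in m, from 0 to 0.094, set as the call begins (- or left out, the last holds). The fingers move at their own pace and stop on an object; FORCE is the grip in N (left out, the last holds). Time passes only in rows, so rows that do not move let the fingers close. It gives the time, the measured TCP pose, the force and the opening at its end, in the units of the state.
- ctrl.get_obs(): the state, without advancing time (a new reading comes with each control period).
- imaging.camera(name): name is "scene" or "top" or "wrist"; returns the picture (420x560x3 uint8, red, green, blue); there is no depth.
- imaging.camera_model(name): a dict with "camera_matrix" (3x3 intrinsics, pixels), "position" and "attitude" of the camera in the world. Camera axes: x right, y up, looking along -z (the intrinsics and any distortion apply to the point x, -y, -z); pixel columns grow to the right and rows downward; lengths in m; the calibration is good to about 2 mm. A picture is of the moment at which its call begins: read the wrist's pose just before it. camera_model takes no time and is no camera call; for the wrist camera it gives the pose at the moment of the call.
- ctrl.hand_in(): hands the job in, once; it reports no verdict.
The state is a dict: "time_s": time; "qpos": joint angles; "joint_vel": joint speeds; "tau": joint torques, N m; "ee_pos": TCP position; "eef_rot": TCP orientation; "force": force on the tool from outside, world axes, zero at the start; "moment": the same for the moment, N m; "grip_width": finger opening in m.
Only numpy, scipy, OpenCV 4.12 (cv2) and the standard library are available. Lean on these libraries where they do the work, as an engineer would, in place of code of your own. Each camera call takes 0.05 s, during which the arm holds its last target. There are 200 camera calls.

TASK

One of the two look-alike wooden bails is the heavy one for windy days. Lay one lengthwise in the rails of each arm of the beam balance, sliding each slowly outward until its shoulder bears on the end stop with a light, steady push that you can feel, never shoving the delicate balance, and let go, so that the heavier one sinks. Then lay the bail that sank in the green kit tray, leave the other lying on its arm, and leave everything else alone.

Things in the scene. Friction and masses are not known exactly. Their poses are not given: they have to be found in the camera images.
- bail_a_center (a point): turned wooden bail, one of two that look alike, about 20 g and 34 g (+-15 %). Point: middle of its barrel, on its axis, which is its y. Barrel 54 mm long (27 mm each way to its flat shoulders), 22 mm across at its end beads, 21 mm mid-way where it is gripped; spigots 8 mm across stick out 35 mm at +y, 21 mm at -y. Starts lying on the bench, axis 11 mm up; can roll. Either end may point outward.
- bail_b_center (a point): turned wooden bail, one of two that look alike, about 20 g and 34 g (+-15 %). Point: middle of its barrel, on its axis, which is its y. Barrel 54 mm long (27 mm each way to its flat shoulders), 22 mm across at its end beads, 21 mm mid-way where it is gripped; spigots 8 mm across stick out 35 mm at +y, 21 mm at -y. Starts lying on the bench, axis 11 mm up; can roll. Either end may point outward.
- seat_l (a point): point on the +y (left) arm of the beam where the middle of a bail's barrel comes to be when it lies in the rails, shoulder against the end stop; tilts with the beam. 120 mm from the pivot; y along the beam, +y outward, stop face 27 mm outward. Bail lies lengthwise between two rails, tops 9.2 mm below the point, inner faces 12, outer 17 mm apart, so the barrel stands proud both sides to be held.
- seat_r (a point): point on the -y (right) arm of the beam where the middle of a bail's barrel comes to be when it lies in the rails, shoulder against the end stop; tilts with the beam. 120 mm from the pivot; y along the beam, -y outward, stop face 27 mm outward. Bail lies lengthwise between two rails, tops 9.2 mm below the point, inner faces 12, outer 17 mm apart, so the barrel stands proud both sides to be held.
- beam (a joint): tilt of the balance beam, rad: 0 level, positive when the -y (right) arm is down, negative when the +y (left) arm is down; free between stops at -0.1 and 0.1, with a weak return to level (about 0.03 N m/rad). One bail's weight takes it to its stop; with a bail at each end stop the heavier one sinks to the stop on its side within about a second.
- pivot (a point): middle of the beam's pivot, 135 mm over the bench, level with a seated bail's axis: the beam is level when the bail's axis is held at this height. y along the level beam, x across. Blue stand fixed to the bench, base 90 x 190 mm, 26 mm high; fork and small brass poise reach 24 mm above the pivot within 30 mm of it. Delicate: more than 22 N on the balance harms it.
- stop_l (a point): top middle of the inner face of the +y arm's rigid end stop, a plate 17 mm wide and 4 mm thick across the rail ends, standing 2.7 mm above the rail tops; 147 mm from the pivot, 6.5 mm below a seated bail's axis. The shoulder of the barrel bears on it low down, the spigot passing 2.5 mm over it. Only a steady push felt (1 N or more, for a moment) tells that it is home.
- stop_r (a point): the same on the end stop of the -y arm.
- tray: green open kit tray 120 x 170 mm outside, walls 5 mm thick and 20 mm high, floor 5 mm thick, fixed to the bench to one side; origin under its centre, its y axis along its long side.
- spike_case: black foam block 85 x 120 x 16 mm with steel shoe spikes standing in it to 31 mm, on the bench to one side, origin under its centre; to be left alone
- ball0_center (a point): red ball 72 mm across sitting in a low rubber ring on the bench, point at its centre; to be left alone
- toe_guard: white plastic bat toe guard, an open trough 45 x 110 x 28 mm, origin under its centre; to be left alone
- marker_disc: green plastic marker cone, 190 mm across, 46 mm high, origin under its centre; to be left alone
- tape_roll: roll of white bat tape standing flat, 90 mm across, 48 mm high, origin under its centre; to be left alone
There are look-alikes about, which are no part of the job. What is shaped like the part that bears bail_a_center but white is not meant. What is shaped like the part that bears bail_b_center but purple is not meant.

How it is judged:
By the outcome, as a careful person would: the job done as asked, in the order asked, and still so for the second after the job is handed in, with the robot touching nothing.
It also fails if it takes over 72 s, if anything falls off the work surface, if the arm or the gripper's body presses on something with over 40 N, if the wrist force passes 120 N, or if a joint passes its speed limit or range.

## Working session

There is one attempt and no reset: what is moved stays moved. The work goes in short steps, Python scripts to look and compute and a shell command to move; the robot and the scene stay as the last step left them, time stands still between calls to the robot, and variables do not carry over. Pictures are saved under pics/ and viewed, about 8 in all and at most 12, crops included, and the job is handed in when it is done.

```bash
ls; mkdir -p pics; cat > h.py <<'E'
import numpy as np, cv2
from station import ctrl, imaging
def snap(name,f):
    im=imaging.camera(name); cv2.imwrite('pics/'+f,cv2.cvtColor(im,cv2.COLOR_RGB2BGR)); return im
E
python3 - <<'E'
from h import *
np.set_printoptions(precision=4,suppress=True)
a=snap('scene','scene0.png');b=snap('top','top0.png')
for n in('scene','top','wrist'):print(n,imaging.camera_model(n))
print(ctrl.get_obs())
E
```

```text
pics
scene {'camera_matrix': array([[473.7954,   0.    , 271.2775],
       [  0.    , 473.7954, 205.0858],
       [  0.    ,   0.    ,   1.    ]]), 'position': array([1.3927, 0.6496, 1.1245]), 'attitude': array([ 0.8163, -0.0129,  2.1939])}
top {'camera_matrix': array([[417.9003,   0.    , 278.3402],
       [  0.    , 417.9003, 212.4872],
       [  0.    ,   0.    ,   1.    ]]), 'position': array([0.4114, 0.0163, 1.1975]), 'attitude': array([ 0.0723,  0.0101, -1.547 ])}
wrist {'camera_matrix': array([[349.3678,   0.    , 277.8011],
       [  0.    , 349.3678, 212.148 ],
       [  0.    ,   0.    ,   1.    ]]), 'position': array([ 0.2785, -0.4799,  0.3839]), 'attitude': array([-0.2396,  0.0005, -1.1697])}
{'time_s': 0.1, 'qpos': array([-1.2366,  0.3004,  1.5215, -0.    ,  1.3207, -0.0666]), 'joint_vel': array([-0.0018, -0.0027, -0.0014, -0.0007, -0.0013,  0.0022]), 'tau': array([  0.0021, -53.2642, -35.3284,   0.0709,   0.0234,  -0.    ]), 'ee_pos': array([ 0.2145, -0.5062,  0.224 ]), 'eef_rot': array([-3.1415,  0.001 , -1.17  ]), 'force': array([0.4986, 0.754 , 0.9573]), 'moment': array([ 0.005 , -0.0259,  0.0143]), 'grip_width': 0.09370144629405285}
```

View pics/top0.png

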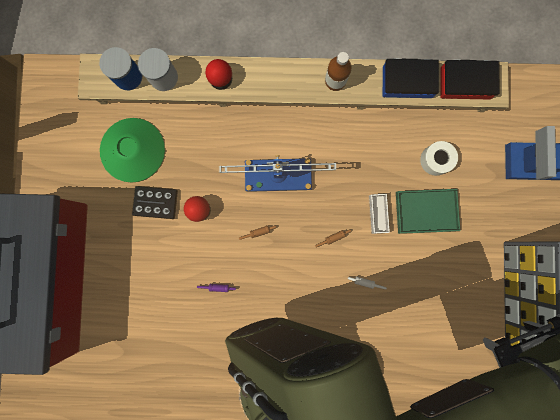

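View pics/scene0.png

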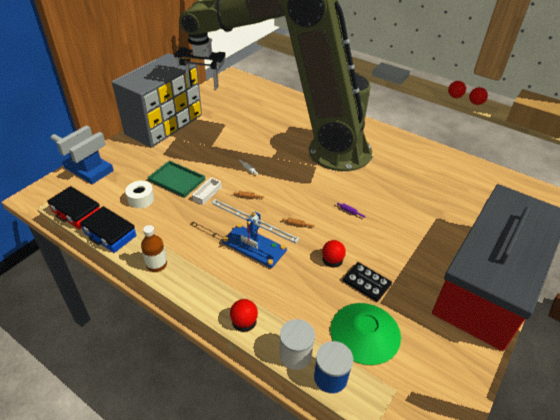

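The top view shows the wooden candidates at (262,232) and (335,238). The look-alikes are purple at (215,288) and white at (365,282). The beam runs from about (222,169) to (337,165), with its pivot at about (278,168); the tray is at (428,211). I'm choosing the two brown ones.

```bash
cat >> h.py <<'E'
from scipy.spatial.transform import Rotation as Ro
def ray(m,px):
    K=m['camera_matrix'];d=np.linalg.inv(K)@[px[0],px[1],1.]
    return m['position'],Ro.from_euler('xyz',m['attitude']).as_matrix()@(d*[1,-1,-1])
def tri(l):
    A=np.zeros((3,3));b=np.zeros(3);P=[]
    for m,px in l:
        o,d=ray(m,px);d=d/np.linalg.norm(d);M=np.eye(3)-np.outer(d,d);A+=M;b+=M@o;P.append((o,d))
    X=np.linalg.solve(A,b);return X,[float(np.linalg.norm((np.eye(3)-np.outer(d,d))@(X-o))) for o,d in P]
def onz(m,px,z):
    o,d=ray(m,px);return o+d*(z-o[2])/d[2]
def proj(m,X):
    c=Ro.from_euler('xyz',m['attitude']).as_matrix().T@(np.array(X)-m['position']);c=c*[1,-1,-1];p=m['camera_matrix']@c;return p[:2]/p[2]
def tool(dx):
    "world shift -> tool shift"
    return Ro.from_euler('xyz',ctrl.get_obs()['eef_rot']).as_matrix().T@np.array(dx)
E
python3 - <<'E'
from h import *
np.set_printoptions(precision=4,suppress=True)
t=imaging.camera_model('top');s=imaging.camera_model('scene')
for n,a,b in[('b1',(262,232),(297,223)),('b2',(335,238),(247,195)),('beamL',(222,169),(295,239)),('tray',(428,211),(177,179))]:
    print(n,tri([(t,a),(s,b)]),onz(t,a,.011))
print(onz(t,(278,168),.135))
a=cv2.imread('pics/top0.png')[150:255,205:375];b=cv2.imread('pics/scene0.png')[170:275,180:350]
r=lambda i:cv2.resize(i,None,fx=4.6,fy=4.6,interpolation=cv2.INTER_CUBIC)
cv2.imwrite('pics/c1.png',r(a))
E
```

```text
b1 (array([0.4379, 0.0803, 0.0028]), [0.005182147947614412, 0.005182147947614374]) [0.4405 0.0755 0.011 ]
b2 (array([ 0.4282, -0.1317,  0.0073]), [0.0005221592921824437, 0.0005221592921824811]) [ 0.4284 -0.1317  0.011 ]
beamL (array([0.5982, 0.1778, 0.127 ]), [0.0001422880014958006, 0.0001422880014960111]) [0.6185 0.1952 0.011 ]
tray (array([ 0.5102, -0.3936,  0.0056]), [0.0025129948452902065, 0.0025129948452901232]) [ 0.5111 -0.394   0.011 ]
[0.6027 0.0325 0.135 ]
```

View pics/c1.png

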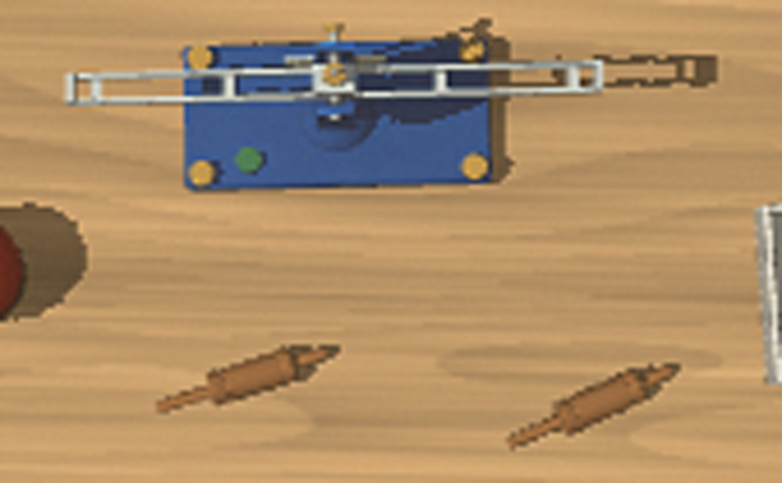

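The crop shows both bails are plain brown with the long spigot at image-left (+y). Their barrel middles are at crop (253,376) and (603,400). The beam ends are at (68,88) and (602,77).

```bash
cat >> h.py <<'E'
def plan(pos,yaw,step=.045,rz=.14,nmin=1):
    o=ctrl.get_obs();p=np.array(o['ee_pos']);y=o['eef_rot'][2]
    d=np.array(pos)-p;dy=(yaw-y+np.pi)%(2*np.pi)-np.pi
    n=max(nmin,int(np.ceil(max(np.abs(d).max()/step*1.05,abs(dy)/rz))))
    rows=[]
    for i in range(n):
        R=Ro.from_euler('xyz',[np.pi,0,y+dy*i/n]).as_matrix()
        rows.append([round(float(v),4) for v in R.T@(d/n)]+[round(-dy/n,4)])
    print(n,rows)
E
python3 - <<'E'
from h import *
np.set_printoptions(precision=4,suppress=True)
t=imaging.camera_model('top')
q=lambda u,v:(205+u/4.6,150+v/4.6)
print('b1',onz(t,q(253,376),.011),onz(t,q(160,408),.011),onz(t,q(338,350),.011))
print('b2',onz(t,q(603,400),.011),onz(t,q(513,443),.011),onz(t,q(678,370),.011))
L=onz(t,q(66,88),.128);R=onz(t,q(604,77),.128);print('beam',L,R,(L+R)/2,np.linalg.norm(L-R))
plan([.5,-.06,.26],0)
E
```

```text
b1 [0.4411 0.0812 0.011 ] [0.42  0.138 0.011] [0.4584 0.0291 0.011 ]
b2 [ 0.4314 -0.1347  0.011 ] [ 0.4037 -0.0798  0.011 ] [ 0.4509 -0.1805  0.011 ]
beam [0.5976 0.1844 0.128 ] [ 0.6105 -0.1179  0.128 ] [0.6041 0.0333 0.128 ] 0.30254435446250827
11 [[-0.0272, -0.0397, -0.0033, np.float64(-0.1064)], [-0.0229, -0.0424, -0.0033, np.float64(-0.1064)], [-0.0182, -0.0446, -0.0033, np.float64(-0.1064)], [-0.0134, -0.0463, -0.0033, np.float64(-0.1064)], [-0.0084, -0.0474, -0.0033, np.float64(-0.1064)], [-0.0033, -0.048, -0.0033, np.float64(-0.1064)], [0.0018, -0.0481, -0.0033, np.float64(-0.1064)], [0.0069, -0.0477, -0.0033, np.float64(-0.1064)], [0.0119, -0.0467, -0.0033, np.float64(-0.1064)], [0.0168, -0.0451, -0.0033, np.float64(-0.1064)], [0.0215, -0.0431, -0.0033, np.float64(-0.1064)]]
```

```bash
python3 -m handwheel '[[[-0.027,-0.04,-0.005,-0.11],[-0.023,-0.042,-0.005,-0.11],[-0.018,-0.045,-0.005,-0.11],[-0.013,-0.046,-0.005,-0.11],[-0.008,-0.047,-0.004,-0.11],[-0.003,-0.048,-0.003,-0.11],[0.002,-0.048,-0.003,-0.11],[0.007,-0.048,-0.003,-0.11],[0.012,-0.047,-0.003,-0.11],[0.017,-0.045,-0.003,-0.11]]]' 0.07 10
python3 -c "
from h import *
plan([.5,-.06,.26],0)"
```

```text
time_s: 1.1
ee_pos: [0.4663, -0.082, 0.2622]
eef_rot: [-3.137, 0.003, -0.037]
force: [0.8, -1.1, -1.2]
grip_width: 0.0701
1 [[0.0329, -0.0232, 0.0022, np.float64(-0.0366)]]
```

```bash
python3 -m handwheel '[[[0.03,-0.02,0,-0.037],[0,0,0,0],[0,0,0,0]]]' 
python3 - <<'E'
from h import *
import pickle
m=imaging.camera_model('wrist');snap('wrist','w1.png');pickle.dump(m,open('m1.p','wb'));print(ctrl.get_obs()['ee_pos'],m)
E
python3 -m handwheel '[[[0,-0.04,0,0],[0,-0.04,0,0],[0,-0.04,0,0],[0,0,0,0],[0,0,0,0]]]'
python3 - <<'E'
from h import *
import pickle
m=imaging.camera_model('wrist');b=snap('wrist','w2.png');pickle.dump(m,open('m2.p','wb'));print(ctrl.get_obs()['ee_pos'])
E
```

```text
time_s: 1.4
ee_pos: [0.4993, -0.0569, 0.2617]
eef_rot: [-3.136, 0.004, 0.013]
force: [-0.3, 0.5, -0.3]
grip_width: 0.0697
[ 0.49911991 -0.05722342  0.26167531] {'camera_matrix': array([[349.36781068,   0.        , 277.80105839],
       [  0.        , 349.36781068, 212.148012  ],
       [  0.        ,   0.        ,   1.        ]]), 'position': array([0.49999884, 0.01038037, 0.42206352]), 'attitude': array([-0.23408008,  0.00404244,  0.01329176])}
time_s: 1.95
ee_pos: [0.4957, 0.0612, 0.2622]
eef_rot: [-3.136, 0.005, 0.001]
force: [-0.3, -0.8, -0.4]
grip_width: 0.0703
[0.4956994  0.06101007 0.26223274]
```

View pics/w1.png

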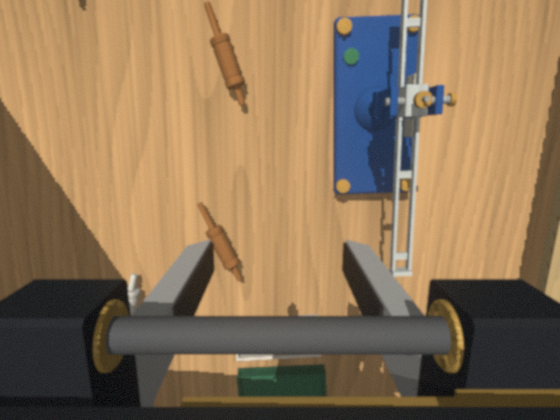

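View pics/w2.png

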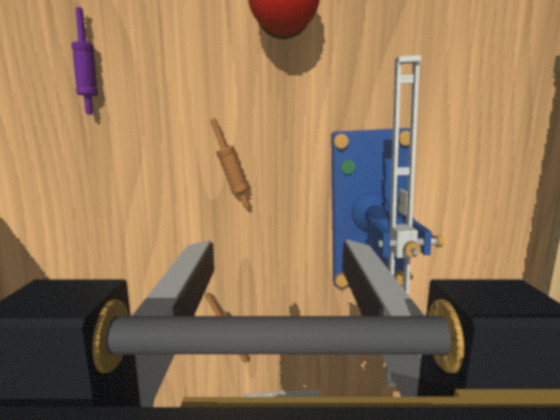

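w1 shows bail 1 at (227,63), bail 2 at (223,247) and the right end stop at (401,273). w2 shows bail 1 at (232,171) and the left end stop at (408,58).

```bash
python3 - <<'E'
from h import *
import pickle
np.set_printoptions(precision=4,suppress=True)
t=imaging.camera_model('top');m1=pickle.load(open('m1.p','rb'));m2=pickle.load(open('m2.p','rb'))
q=lambda u,v:(205+u/4.6,150+v/4.6)
print('b1',tri([(m1,(228,63)),(m2,(232,171))]),tri([(m1,(228,63)),(m2,(232,171)),(t,q(253,376))]))
print('b2',tri([(m1,(223,248)),(t,q(603,400))]))
print('R',tri([(m1,(401,275)),(t,q(604,77))]),'L',tri([(m2,(408,57)),(t,q(66,88))]))
for n,a,b in [('b1',(208,5),(243,109)),('b2',(200,205),(241,281))]:
    A=onz(m1,a,.011);B=onz(m1,b,.011);print(n,A,B,np.linalg.norm(A-B),np.arctan2(-(A-B)[0],(A-B)[1]))
print('b1 w1',onz(m1,(228,63),.011),'w2',onz(m2,(232,171),.011),'b2',onz(m1,(223,248),.011))
# refine by colour: brown mask PCA
for f,m,boxes in [('w1.png',m1,[(190,0,260,115),(185,195,255,290)]),('w2.png',m2,[(200,110,262,215)])]:
    im=cv2.imread('pics/'+f);h=cv2.cvtColor(im,cv2.COLOR_BGR2HSV)
    for x0,y0,x1,y1 in boxes:
        s=h[y0:y1,x0:x1].astype(int);mask=((s[...,1]>150)&(s[...,2]>60)).astype(np.uint8)
        n,l,st,c=cv2.connectedComponentsWithStats(mask);k=1+np.argmax(st[1:,4]);ys,xs=np.where(l==k)
        P=np.array([onz(m,(x+x0,y+y0),.011)[:2] for x,y in zip(xs,ys)])
        c0=P.mean(0);w,V=np.linalg.eigh(np.cov(P.T));d=V[:,1]*np.sign(V[1,1]);a=(P-c0)@d
        b=(P-c0)@V[:,0]
        # barrel extents: width per bin
        bins=np.arange(a.min(),a.max(),.003);wd=[np.ptp(b[(a>=u)&(a<u+.003)]) for u in bins]
        br=[u for u,ww in zip(bins,wd) if ww>.0145]
        mid=(br[0]+br[-1]+.003)/2
        print(f,len(xs),'len',np.ptp(a),'barrel',br[-1]+.003-br[0],'mid',c0+d*mid,'yaw',np.arctan2(-d[0],d[1]),'ends +',a.max()-mid,a.min()-mid)
E
```

```text
b1 (array([0.442 , 0.08  , 0.0108]), [0.0006449680778672987, 0.0006449680778673552]) (array([0.4416, 0.0804, 0.0095]), [0.0009029937190723886, 0.0007196106595639002, 0.0009200531792245771])
b2 (array([ 0.4316, -0.1352,  0.0082]), [0.00022163309421186481, 0.00022163309421196643])
R (array([ 0.6116, -0.1176,  0.1264]), [0.0008674430704220707, 0.0008674430704221294]) L (array([0.5978, 0.184 , 0.1274]), [0.0005573289413151179, 0.0005573289413150846])
b1 [0.4226 0.1371 0.011 ] [0.4587 0.0317 0.011 ] 0.11147076219323912 0.32970048516545963
b2 [ 0.4058 -0.0801  0.011 ] [ 0.4541 -0.1782  0.011 ] 0.1093120779883309 0.4578082513480005
b1 w1 [0.4427 0.08   0.011 ] w2 [0.4414 0.08   0.011 ] b2 [ 0.4323 -0.1343  0.011 ]
w1.png 593 len 0.08614619500868902 barrel 0.04200000000000004 mid [0.4413 0.0836] yaw 0.33944305971552735 ends + 0.05914619500868899 -0.027000000000000024
w1.png 291 len 0.06754049776273577 barrel 0.03899999999999999 mid [ 0.433  -0.1359] yaw 0.42824960445270155 ends + 0.04204049776273577 -0.025499999999999995
w2.png 401 len 0.0660258624008883 barrel 0.026999999999999993 mid [0.4447 0.0732] yaw 0.3198656054160586 ends + 0.0465258624008883 -0.019499999999999997
```

```bash
python3 -c "
from h import *
plan([.442,.0795,.09],.335)"
```

```text
5 [[-0.0107, -0.0037, 0.0344, np.float64(-0.0669)], [-0.0105, -0.0044, 0.0344, np.float64(-0.0669)], [-0.0101, -0.0051, 0.0344, np.float64(-0.0669)], [-0.0098, -0.0058, 0.0344, np.float64(-0.0669)], [-0.0094, -0.0064, 0.0344, np.float64(-0.0669)]]
```

```bash
python3 -m handwheel '[[[-0.011,-0.004,0.034,-0.067],[-0.011,-0.004,0.034,-0.067],[-0.01,-0.005,0.034,-0.067],[-0.01,-0.006,0.034,-0.067],[-0.01,-0.006,0.034,-0.067],[0,0,0,0],[0,0,0,0]]]' 0.05
python3 - <<'E'
from h import *
import pickle
plan([.442,.0795,.0225],.335)
m=imaging.camera_model('wrist');b=snap('wrist','w3.png')
print(proj(m,[.442,.0795,.011]))
E
```

```text
time_s: 2.7
ee_pos: [0.4393, 0.0707, 0.0895]
eef_rot: [-3.137, -0.002, 0.332]
force: [0.4, 1.2, 0.4]
grip_width: 0.0502
2 [[0.0027, -0.0037, 0.0335, np.float64(-0.0017)], [0.0027, -0.0037, 0.0335, np.float64(-0.0017)]]
[284.14917855 215.58775455]
```

View pics/w3.png

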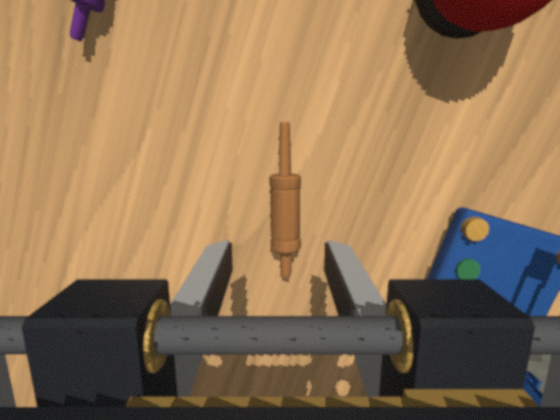

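w3 shows a plain brown bail, upright in the image with its barrel centre at (286,213). My estimate projects to (284,216), so they agree. Now I'll go down and grip it.

```bash
python3 -m handwheel '[[[0.003,-0.004,0.02,0],[0.002,-0.004,0.02,0],[0.001,-0.002,0.018,0],[0,0,0.008,0],[0,0,0,0]]]'
python3 -c "
from h import *
plan([.4428,.0797,.0225],.335)"
```

```text
time_s: 3.25
ee_pos: [0.45, 0.0809, 0.0302]
eef_rot: [-3.141, -0.016, 0.321]
force: [-0.6, 0.2, 0.8]
grip_width: 0.0501
1 [[-0.0072, -0.0012, 0.0077, np.float64(-0.0139)]]
```

```bash
python3 -m handwheel '[[[-0.007,-0.001,0.005,-0.014],[0,0,0,0],[0,0,0,0]]]'
python3 -c "
from h import *
plan([.4428,.0797,.0225],.335)"
```

```text
time_s: 3.55
ee_pos: [0.4443, 0.0791, 0.0274]
eef_rot: [3.141, -0.02, 0.335]
force: [0.8, 0.1, -0.1]
grip_width: 0.0503
1 [[-0.0012, -0.0011, 0.0049, np.float64(-0.0002)]]
```

```bash
python3 -m handwheel '[[[-0.001,-0.001,0.005,0],[0,0,0,0],[0,0,0,0]]]'
python3 -m handwheel '[[[0,0,0,0],[0,0,0,0],[0,0,0,0],[0,0,0,0],[0,0,0,0]]]' 0 12
python3 -c "
from h import *
plan([.4428,.0797,.0225],.335)"
```

```text
time_s: 3.85
ee_pos: [0.4435, 0.0798, 0.0229]
eef_rot: [3.141, -0.022, 0.334]
force: [-0.6, -1.0, -0.1]
grip_width: 0.0498
time_s: 4.35
ee_pos: [0.4436, 0.0798, 0.023]
eef_rot: [3.141, -0.022, 0.335]
force: [-0.5, -0.6, -1.0]
grip_width: 0.021
1 [[-0.0008, -0.0001, 0.0005, np.float64(-0.0004)]]
```

```bash
python3 -m handwheel '[[[0,0,-0.02,0],[0,0,-0.035,0],[0,0,-0.04,0],[0,0,-0.04,0],[0,0,-0.035,0],[0,0,0,0]]]'
python3 -c "
from h import *
print(ctrl.get_obs()['ee_pos'],ctrl.get_obs()['grip_width']);plan([.6004,.1281,.185],.045,step=.03)"
```

```text
time_s: 4.95
ee_pos: [0.4389, 0.0786, 0.1987]
eef_rot: [-3.142, -0.019, 0.334]
force: [0.2, 0.1, -1.5]
grip_width: 0.0212
[0.43891835 0.07858376 0.19873213] 0.021204103666321295
6 [[0.0281, 0.001, 0.0023, np.float64(0.0482)], [0.0281, -0.0003, 0.0023, np.float64(0.0482)], [0.0281, -0.0017, 0.0023, np.float64(0.0482)], [0.028, -0.003, 0.0023, np.float64(0.0482)], [0.0278, -0.0044, 0.0023, np.float64(0.0482)], [0.0276, -0.0057, 0.0023, np.float64(0.0482)]]
```

```bash
python3 -m handwheel '[[[0.028,0.001,0.001,0.048],[0.028,0,0.001,0.048],[0.028,-0.002,0.001,0.048],[0.028,-0.003,0.001,0.048],[0.028,-0.004,0.001,0.048],[0.022,-0.006,0.001,0.048],[0,0,0,0],[0,0,0,0]]]'
python3 -c "
from h import *
print(ctrl.get_obs()['eef_rot']);plan([.6004,.1281,.175],.045,step=.03)"
```

```text
time_s: 5.75
ee_pos: [0.5988, 0.1286, 0.1886]
eef_rot: [-3.137, -0.012, 0.035]
force: [-0.6, 0.4, -0.6]
grip_width: 0.0203
[-3.13694999 -0.0121263   0.03518701]
1 [[0.0015, 0.0005, 0.0136, np.float64(-0.0098)]]
```

```bash
python3 -m handwheel '[[[0.001,0,0.012,-0.01],[0,0,0.01,0],[0,0,0,0],[0,0,0,0]]]'
python3 - <<'E'
from h import *
plan([.6004,.1281,.155],.045,step=.03)
m=imaging.camera_model('wrist');b=snap('wrist','w4.png')
cv2.imwrite('pics/w4c.png',cv2.resize(cv2.imread('pics/w4.png')[60:300,180:380],None,fx=2.5,fy=2.5,interpolation=cv2.INTER_CUBIC))
for P in ([.5978,.184,.128],[.5980,.180,.1285]): print(proj(m,P))
E
```

```text
time_s: 6.15
ee_pos: [0.598, 0.1279, 0.1635]
eef_rot: [-3.137, -0.01, 0.048]
force: [0.5, 0.2, -0.9]
grip_width: 0.0203
1 [[0.0024, -0.0001, 0.0085, np.float64(0.0026)]]
[279.91299808 149.64439674]
[279.93128697 157.03067972]
```

View pics/w4c.png

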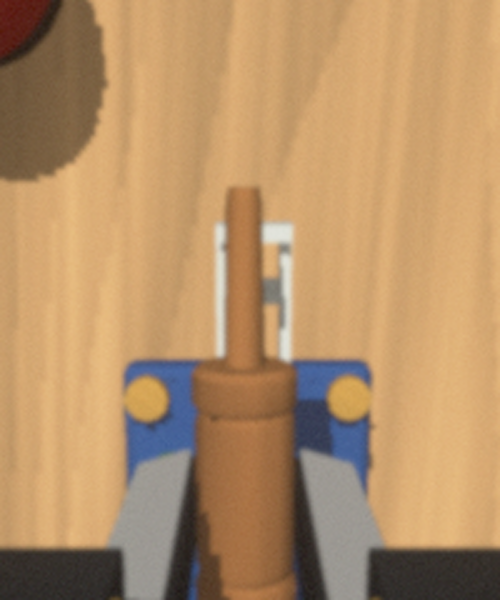

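w4c shows the bail over the left arm. The stop plate centre is at crop x≈255 and the spigot at x≈244, so the bail must go about 2.4 mm to +x. The axes are parallel.

```bash
python3 -m handwheel '[[[0.0024,0,0.006,0],[0,0,0,0],[0,0,0,0]]]'
python3 -c "
from h import *
plan([.6004,.1281,.1465],.045,step=.03)"
```

```text
time_s: 6.5
ee_pos: [0.6008, 0.1281, 0.1579]
eef_rot: [-3.137, -0.011, 0.048]
force: [0.2, -0.1, -1.1]
grip_width: 0.0208
1 [[-0.0004, -0.0001, 0.0114, np.float64(0.0027)]]
```

```bash
python3 -m handwheel '[[[0,0,0.004,0],[0,0,0.004,0],[0,0,0.003,0],[0,0,0,0],[0,0,0,0]]]'
cat >> h.py <<'E'
def f(n=1):
    o=ctrl.get_obs();print(np.round(o['force'],2),np.round(o['ee_pos'],4),np.round(o['eef_rot'],3),round(o['grip_width'],4))
E
python3 -c "
from h import *
plan([.6004,.1281,.1465],.045,step=.03)
for i in range(4): f()"
```

```text
time_s: 7.0
ee_pos: [0.601, 0.1281, 0.146]
eef_rot: [-3.137, -0.012, 0.048]
force: [0.2, 1.0, 0.1]
grip_width: 0.0206
1 [[-0.0006, 0.0, -0.0005, np.float64(0.0027)]]
[0.22 1.   0.09] [0.601  0.1281 0.146 ] [-3.137 -0.012  0.048] 0.0206
[0.22 1.   0.09] [0.601  0.1281 0.146 ] [-3.137 -0.012  0.048] 0.0206
[0.22 1.   0.09] [0.601  0.1281 0.146 ] [-3.137 -0.012  0.048] 0.0206
[0.22 1.   0.09] [0.601  0.1281 0.146 ] [-3.137 -0.012  0.048] 0.0206
```

```bash
python3 -m handwheel '[[[0,-0.004,0,0],[0,-0.004,0,0],[0,-0.004,0,0],[0,-0.003,0,0],[0,0,0,0],[0,0,0,0]]]'
for k in 1 2 3; do python3 -m handwheel '[[[0,-0.001,0,0],[0,-0.001,0,0]]]' | sed -n '2p;4p'; done
```

```text
time_s: 7.6
ee_pos: [0.6003, 0.145, 0.1465]
eef_rot: [-3.137, -0.012, 0.048]
force: [-0.2, 0.9, -0.8]
grip_width: 0.0204
ee_pos: [0.6002, 0.1469, 0.1465]
force: [1.0, 0.5, -0.3]
ee_pos: [0.6001, 0.1489, 0.1465]
force: [0.2, 0.6, -0.4]
ee_pos: [0.6001, 0.1508, 0.1465]
force: [0.3, -5.6, 0.1]
```

```bash
for k in 1 2 3 4; do python3 -m handwheel '[[[0,-0.0003,0,0],[0,-0.0003,0,0]]]' | sed -n '2p;4p'; done
```

```text
ee_pos: [0.6001, 0.1507, 0.1465]
force: [-0.1, -3.1, -0.3]
ee_pos: [0.6001, 0.1508, 0.1464]
force: [-0.1, -5.5, 0.6]
ee_pos: [0.6001, 0.1508, 0.1464]
force: [0.1, -4.2, 0.4]
ee_pos: [0.6001, 0.1508, 0.1464]
force: [-0.8, -6.0, -0.4]
```

Steady push of about 5 N with no further motion, so the bail is home. I'll let go and rise.

```bash
python3 -m handwheel '[[[0,0,0,0],[0,0,0,0],[0,0,0,0]]]' 0.036 | tail -2
python3 -m handwheel '[[[0,0,0,0],[0,0,-0.01,0],[0,0,-0.03,0],[0,0,-0.03,0],[0,0,0,0],[0,0,0,0]]]' 0.05
python3 - <<'E'
from h import *
m=imaging.camera_model('wrist');b=snap('wrist','w5.png')
plan([.432,-.135,.2],.44)
E
```

```text
force: [0.1, -0.4, 0.8]
grip_width: 0.0354
time_s: 9.9
ee_pos: [0.5989, 0.1525, 0.2211]
eef_rot: [-3.139, -0.012, 0.047]
force: [-0.5, -0.5, 0.4]
grip_width: 0.0501
7 [[-0.0258, 0.0399, 0.0031, np.float64(-0.0561)], [-0.028, 0.0384, 0.0031, np.float64(-0.0561)], [-0.0301, 0.0368, 0.0031, np.float64(-0.0561)], [-0.0321, 0.035, 0.0031, np.float64(-0.0561)], [-0.034, 0.0332, 0.0031, np.float64(-0.0561)], [-0.0358, 0.0312, 0.0031, np.float64(-0.0561)], [-0.0375, 0.0292, 0.0031, np.float64(-0.0561)]]
```

View pics/w5.png

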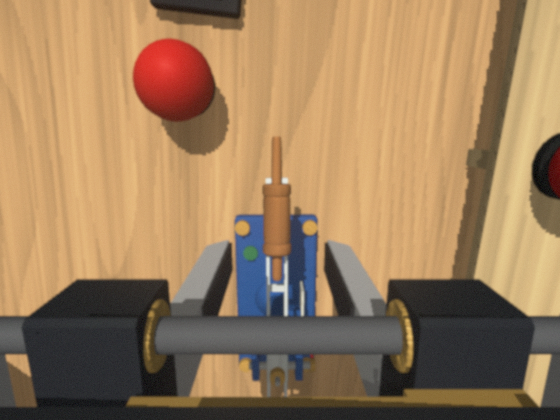

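w5 shows the bail lying lengthwise in the left rails, with its shoulder at the end stop (around (277,183)). Next is bail 2; the path passes over the fork with the tips above 0.18.

```bash
python3 -m handwheel '[[[-0.026,0.04,0,-0.056],[-0.028,0.038,0,-0.056],[-0.03,0.037,0,-0.056],[-0.032,0.035,0.01,-0.056],[-0.034,0.033,0.03,-0.056],[-0.036,0.031,0.04,-0.056],[-0.037,0.029,0.04,-0.056],[0,0,0,0],[0,0,0,0]]]'
python3 - <<'E'
from h import *
plan([.432,-.135,.09],.44)
m=imaging.camera_model('wrist');b=snap('wrist','w6.png')
print(proj(m,[.432,-.135,.011]))
im=cv2.imread('pics/w6.png');h=cv2.cvtColor(im,cv2.COLOR_BGR2HSV).astype(int)
s=h[60:330,220:340];mask=((s[...,1]>150)&(s[...,2]>60)).astype(np.uint8)
n,l,st,c=cv2.connectedComponentsWithStats(mask);k=1+np.argmax(st[1:,4]);print(st[k]+[220,60,0,0,0])
ys,xs=np.where(l==k)
for y in range(ys.min(),ys.max()+1,5):
    r=xs[ys==y];print(y+60,r.min()+220,r.max()+220,end='; ')
E
```

```text
time_s: 10.85
ee_pos: [0.439, -0.1188, 0.1103]
eef_rot: [-3.139, -0.008, 0.457]
force: [0.3, 0.2, 0.7]
grip_width: 0.0497
1 [[-0.0135, 0.0114, 0.0203, np.float64(0.0168)]]
[258.53806959 232.33887087]
[ 247  150   26  138 1277]
150 257 261; 155 256 261; 160 256 260; 165 256 261; 170 257 261; 175 256 261; 180 256 261; 185 256 261; 190 256 260; 195 254 265; 200 248 269; 205 249 270; 210 250 270; 215 254 271; 220 252 268; 225 251 269; 230 249 270; 235 249 269; 240 248 269; 245 249 268; 250 248 264; 255 248 270; 260 252 268; 265 256 263; 270 257 260; 275 257 262; 280 259 262; 285 258 261;
```

```bash
python3 -m handwheel '[[[-0.012,0.01,0.01,0],[-0.002,0.002,0.02,0],[0,0,0.025,0],[0,0,0.015,0],[0,0,0,0],[0,0,0,0]]]'
python3 - <<'E'
from h import *
plan([.4319,-.1335,.023],.452)
E
```

```text
time_s: 11.5
ee_pos: [0.4378, -0.132, 0.0423]
eef_rot: [3.138, -0.013, 0.462]
force: [-0.2, 0.2, -0.3]
grip_width: 0.0499
1 [[-0.006, -0.0013, 0.0193, np.float64(0.0101)]]
```

```bash
python3 -m handwheel '[[[-0.006,-0.001,0.005,0.01],[0,0,0.005,0],[0,0,0,0],[0,0,0,0]]]' | sed -n 2p
python3 - <<'E'
from h import *
plan([.4319,-.1335,.023],.452)
E
```

```text
ee_pos: [0.4333, -0.1336, 0.034]
1 [[-0.0012, -0.0007, 0.011, np.float64(0.0001)]]
```

```bash
python3 -m handwheel '[[[-0.001,0,0.005,0],[-0.001,0,0.005,0],[0,0,0.001,0],[0,0,0,0]]]' | sed -n 2,4p
python3 -m handwheel '[[[0,0,0,0],[0,0,0,0],[0,0,0,0],[0,0,0,0],[0,0,0,0]]]' 0 12
python3 -m handwheel '[[[0,0,-0.02,0],[0,0,-0.035,0],[0,0,-0.04,0],[0,0,-0.04,0],[0,0,-0.035,0],[0,0,0,0]]]'
python3 - <<'E'
from h import *
plan([.6092,-.0687,.195],.045,step=.03)
E
```

```text
ee_pos: [0.4317, -0.1347, 0.0223]
eef_rot: [3.135, -0.016, 0.452]
force: [0.2, 0.8, -0.0]
time_s: 12.8
ee_pos: [0.4318, -0.1348, 0.0225]
eef_rot: [3.135, -0.017, 0.452]
force: [0.4, -0.2, -0.4]
grip_width: 0.0206
time_s: 13.4
ee_pos: [0.4277, -0.1345, 0.1984]
eef_rot: [3.137, -0.015, 0.452]
force: [-0.3, 0.3, -1.0]
grip_width: 0.0208
7 [[0.0274, 0.0029, 0.0005, np.float64(0.0581)], [0.0275, 0.0013, 0.0005, np.float64(0.0581)], [0.0276, -0.0003, 0.0005, np.float64(0.0581)], [0.0275, -0.0019, 0.0005, np.float64(0.0581)], [0.0273, -0.0035, 0.0005, np.float64(0.0581)], [0.0271, -0.0051, 0.0005, np.float64(0.0581)], [0.0268, -0.0067, 0.0005, np.float64(0.0581)]]
```

```bash
python3 -m handwheel '[[[0.027,0.003,0,0.058],[0.027,0.001,0,0.058],[0.027,0,0,0.058],[0.027,-0.002,0,0.058],[0.027,-0.003,0,0.058],[0.027,-0.005,0,0.058],[0.023,-0.006,0,0.058],[0,0,0,0],[0,0,0,0]]]'
python3 - <<'E'
from h import *
plan([.6105,-.0687,.185],.045,step=.03)
E
```

```text
time_s: 14.3
ee_pos: [0.6082, -0.0693, 0.1932]
eef_rot: [-3.139, -0.008, 0.029]
force: [-0.8, -0.3, -0.3]
grip_width: 0.0205
1 [[0.0023, -0.0006, 0.0082, np.float64(-0.0159)]]
```

```bash
python3 -m handwheel '[[[0.002,0,0.005,-0.016],[0,0,0.005,0],[0,0,0,0],[0,0,0,0]]]'
python3 - <<'E'
from h import *
plan([.6102,-.0687,.185],.045,step=.03)
m=imaging.camera_model('top');b=snap('top','t2.png');m=imaging.camera_model('wrist');b=snap('wrist','w7.png')
cv2.imwrite('pics/w7c.png',cv2.resize(cv2.imread('pics/w7.png')[30:310,170:390],None,fx=2.1,fy=2.1,interpolation=cv2.INTER_CUBIC))
E
```

```text
time_s: 14.7
ee_pos: [0.6084, -0.0703, 0.1814]
eef_rot: [-3.139, -0.007, 0.048]
force: [0.6, -0.1, -1.0]
grip_width: 0.0209
1 [[0.0019, -0.0015, -0.0036, np.float64(0.0025)]]
```

View pics/w7c.png

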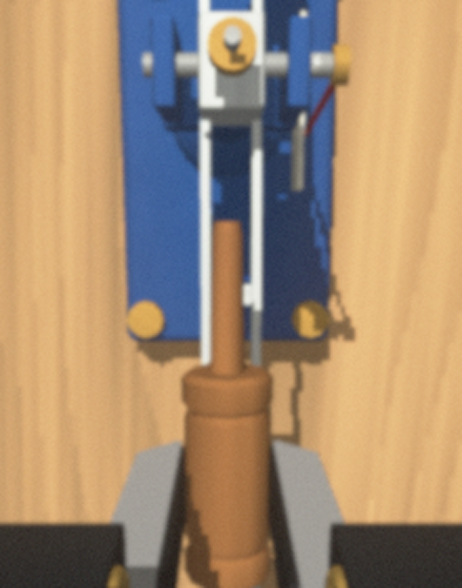

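w7c shows bail 2 parallel to the right rails (rails' centre at x≈232, bail at x≈228, so +1.5 mm), with its inner spigot clear of the fork. I'll lower it slowly.

```bash
python3 -m handwheel '[[[0.0015,-0.001,0.005,0],[0,0,0.006,0],[0,0,0.006,0],[0,0,0,0],[0,0,0,0]]]' |sed -n 2,4p
python3 -m handwheel '[[[0,0,0.004,0],[0,0,0.003,0],[0,0,0.003,0],[0,0,0.003,0],[0,0,0.002,0],[0,0,0,0],[0,0,0,0]]]'|sed -n 2,4p
```

```text
ee_pos: [0.6101, -0.069, 0.1631]
eef_rot: [-3.139, -0.007, 0.047]
force: [0.2, 0.1, -1.0]
ee_pos: [0.6103, -0.069, 0.147]
eef_rot: [-3.139, -0.007, 0.047]
force: [-0.1, -0.5, 0.0]
```

```bash
python3 -m handwheel '[[[0,0.003,0.001,0],[0,0.003,0,0],[0,0.003,0,0],[0,0,0,0],[0,0,0,0]]]' |sed -n 2,4p
for k in 1 2; do python3 -m handwheel '[[[0,0.001,0,0],[0,0.001,0,0]]]' | sed -n '2p;4p'; done
```

```text
ee_pos: [0.6109, -0.079, 0.1463]
eef_rot: [-3.139, -0.008, 0.047]
force: [-0.8, 0.1, -0.4]
ee_pos: [0.6111, -0.0811, 0.1463]
force: [0.0, -0.4, -0.4]
ee_pos: [0.6111, -0.0831, 0.1463]
force: [-0.2, 0.4, -0.2]
```

```bash
for k in 1 2 3; do python3 -m handwheel '[[[0,0.0007,0,0],[0,0.0007,0,0]]]' | sed -n '2p;4p'; done
```

```text
ee_pos: [0.6112, -0.0847, 0.1463]
force: [0.3, 0.2, -0.3]
ee_pos: [0.6113, -0.0862, 0.1463]
force: [-0.6, -0.9, -0.2]
ee_pos: [0.6114, -0.0877, 0.1463]
force: [-0.2, 0.6, 0.1]
```

```bash
for k in 1 2 3; do python3 -m handwheel '[[[0,0.0007,0,0],[0,0.0007,0,0]]]' | sed -n '2p;4p'; done
```

```text
ee_pos: [0.6114, -0.089, 0.1463]
force: [-0.3, 5.0, 0.0]
ee_pos: [0.6114, -0.0892, 0.1462]
force: [0.1, 5.4, -0.5]
ee_pos: [0.6114, -0.0892, 0.146]
force: [-0.7, 4.7, 0.2]
```

Contact is steady at about 5 N at y = −0.0892, exactly 240 mm from the left home position. Letting go.

```bash
python3 -m handwheel '[[[0,0,0,0],[0,0,0,0],[0,0,0,0]]]' 0.036 | tail -2
python3 -m handwheel '[[[0,0,0,0],[0,0,-0.01,0],[0,0,-0.03,0],[0,0,-0.04,0],[0,0,-0.04,0],[0,-0.04,-0.02,0],[0,-0.045,0,0],[0,-0.02,0,0],[0,0,0,0],[0,0,0,0]]]' 0.05
python3 -m handwheel '[[[0,0,0,0],[0,0,0,0],[0,0,0,0],[0,0,0,0],[0,0,0,0],[0,0,0,0],[0,0,0,0],[0,0,0,0]]]' |head -2
python3 - <<'E'
from h import *
import pickle
m=imaging.camera_model('wrist');pickle.dump(m,open('m8.p','wb'));b=snap('wrist','w8.png');s=imaging.camera_model('scene');snap('scene','s2.png')
u=np.array([-.0457,.999,0]);c=np.array([.6055,.0308,.135])
for sg in(1,-1):
  for th in(-.1,0,.1):
    for d in(.093,.147): # barrel inner/outer on axis
      P=c+sg*u*d*np.cos(th);P[2]+=sg*d*np.sin(th);print('L' if sg>0 else 'R','th',th,d,proj(s,P).round(1),proj(m,P).round(1))
im=cv2.imread('pics/s2.png');cv2.imwrite('pics/s2c.png',cv2.resize(im[170:270,180:330],None,fx=5,fy=5,interpolation=cv2.INTER_CUBIC))
E
```

```text
force: [-0.0, 0.1, 0.7]
grip_width: 0.0358
time_s: 19.4
ee_pos: [0.6046, 0.0161, 0.2995]
eef_rot: [-3.135, -0.013, 0.046]
force: [-0.1, -0.7, -0.4]
grip_width: 0.0501
time_s: 20.2
ee_pos: [0.6047, 0.0121, 0.2989]
L th -0.1 0.093 [278.7 231.7] [276.   78.7]
L th -0.1 0.147 [294.5 240.6] [275.7  14.6]
L th 0 0.093 [278.9 229.6] [276.1  76.6]
L th 0 0.147 [294.9 237.2] [275.8   8.1]
L th 0.1 0.093 [278.9 227.3] [276.1  75.6]
L th 0.1 0.147 [294.9 233.5] [275.9   2.9]
R th -0.1 0.093 [227.3 202.8] [277.1 278.3]
R th -0.1 0.147 [213.2 194.9] [277.3 331. ]
R th 0 0.093 [227.3 205. ] [277.  274.9]
R th 0 0.147 [213.3 198.3] [277.2 323.6]
R th 0.1 0.093 [227.6 207.3] [276.9 270.8]
R th 0.1 0.147 [213.8 201.9] [277.1 315.6]
```

View pics/s2c.png

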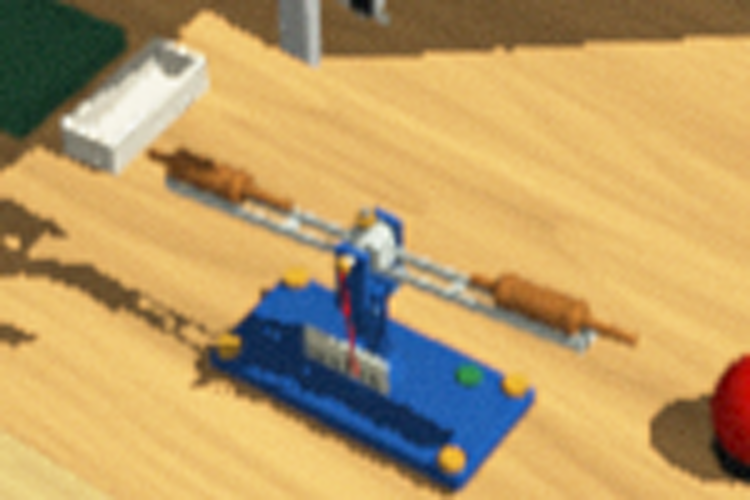

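s2c shows both bails on their arms. The right outer end is at scene (214,203) and the left outer at (297,233). That gives a slope of 31 px, against 31.6 predicted for right-down and 45.7 for left-down. I'll confirm this by triangulating with the wrist view and the top view.

```bash
python3 - <<'E'
from h import *
import pickle
m=pickle.load(open('m8.p','rb'));s=imaging.camera_model('scene')
h=cv2.cvtColor(cv2.imread('pics/w8.png'),cv2.COLOR_BGR2HSV).astype(int)[0:140,240:320]
mask=((h[...,1]>150)&(h[...,2]>60)&(h[...,0]>3)).astype(np.uint8)
n,l,st,c=cv2.connectedComponentsWithStats(mask);k=1+np.argmax(st[1:,4]);ys,xs=np.where(l==k)
for y in range(ys.min(),ys.max()+1,4):
    r=xs[ys==y];print(y,r.min()+240,r.max()+240,end='; ')
print()
cv2.imwrite('pics/w8c.png',cv2.resize(cv2.imread('pics/w8.png')[0:330,180:380],None,fx=1.8,fy=1.8))
for th in(-.1,0,.1):
  u=np.array([-.0457,.999,0]);P=np.array([.6055,.0308,.135])+u*.072;P[2]+=.072*np.sin(th);print('short tip',th,proj(m,P),proj(s,P))
print('short tip tri',*[tri([(m,(277,y)),(s,(180+470/5,170+281/5))]) for y in (ys.max(),)])
f()
plan([.6112,-.0892,.2],.047)
E
```

```text
0 270 286; 4 265 286; 8 269 284; 12 269 285; 16 265 285; 20 266 284; 24 267 285; 28 269 281; 32 266 284; 36 267 285; 40 266 285; 44 266 282; 48 270 284; 52 266 281; 56 275 275; 60 273 274; 64 268 270; 
short tip -0.1 [276.13623765 102.35281549] [272.77972518 228.37035729]
short tip 0 [276.18689719 101.75297341] [272.81685536 226.65310594]
short tip 0.1 [276.23989461 101.12544917] [272.85425177 224.92354137]
short tip tri (array([0.60818395, 0.12284416, 0.15629703]), [0.009952585595683596, 0.009952585595683676])
[ 0.32 -0.23  0.13] [0.6047 0.0121 0.2989] [-3.136 -0.011  0.042] 0.0497
3 [[0.0008, 0.0338, 0.033, np.float64(-0.0018)], [0.0007, 0.0338, 0.033, np.float64(-0.0018)], [0.0006, 0.0338, 0.033, np.float64(-0.0018)]]
```

Only the slope test is decisive here. The overall slope and each barrel's own slope all match right-down, so bail 2 (right) is the heavy one. I'll regrip it gently, 12 mm lower.

```bash
python3 -m handwheel '[[[0.001,0.034,0,0],[0.001,0.034,0.02,0],[0.001,0.033,0.04,0],[0,0,0.04,0],[0,0,0,0],[0,0,0,0]]]' 0.04
python3 - <<'E'
from h import *
plan([.6112,-.0890,.135],.046)
m=imaging.camera_model('wrist');snap('wrist','w9.png')
h=cv2.cvtColor(cv2.imread('pics/w9.png'),cv2.COLOR_BGR2HSV).astype(int)[80:320,240:320]
mask=((h[...,1]>160)&(h[...,2]>40)&(h[...,0]>3)&(h[...,0]<14)).astype(np.uint8)
for y in range(0,240,8):
    r=np.where(mask[y])[0]
    if len(r): print(y+80,r.min()+240,r.max()+240,end='; ')
for z in(.123,.147): print(z,proj(m,[.6112,-.089,z]),proj(m,[.6100,-.062,.135+(z-.135)*.775]))
E
```

```text
time_s: 20.9
ee_pos: [0.6141, -0.0906, 0.1986]
eef_rot: [-3.136, -0.015, 0.044]
force: [0.6, -0.7, 0.7]
grip_width: 0.0397
2 [[-0.0014, -0.0009, 0.0318, np.float64(-0.0011)], [-0.0014, -0.0009, 0.0318, np.float64(-0.0011)]]
0.123 [270.66254725 224.94986086] [270.4450756  187.40804546]
0.147 [270.48857722 235.10196618] [270.28991263 192.28814577]
```

```bash
python3 - <<'E'
from h import *
cv2.imwrite('pics/w9c.png',cv2.resize(cv2.imread('pics/w9.png')[80:320,190:350],None,fx=2.5,fy=2.5,interpolation=cv2.INTER_CUBIC))
E
```

```text
(no output)
```

View pics/w9c.png

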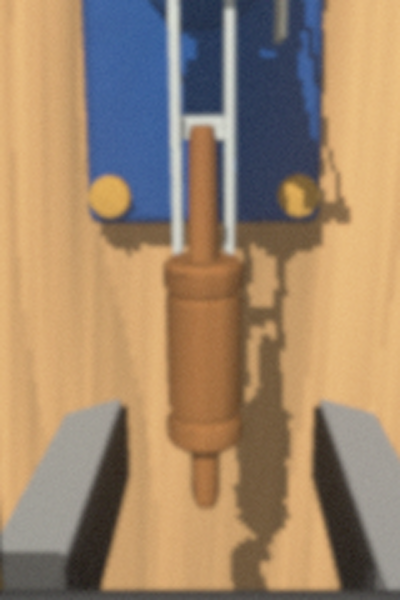

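w9c: the right barrel is 31 px wide at its inner end (row ~190) and 29 px at its outer end, so it slopes away downward. That independently confirms the right arm has sunk. The barrel is centred at column 271.6, giving x≈0.6118.

```bash
python3 -m handwheel '[[[-0.0023,-0.0015,0.015,0],[0,0,0.015,0],[0,0,0.01,0],[0,0,0,0],[0,0,0,0]]]' 0.04 | sed -n 2,4p
python3 -c "
from h import *
plan([.6118,-.0890,.134],.046)"
```

```text
ee_pos: [0.6153, -0.087, 0.1644]
eef_rot: [-3.138, -0.025, 0.047]
force: [-0.5, 0.2, 0.9]
1 [[-0.0036, 0.0018, 0.0304, np.float64(0.0013)]]
```

```bash
python3 -m handwheel '[[[-0.003,0.001,0.005,0],[0,0.001,0.006,0],[0,0,0.006,0],[0,0,0.004,0],[0,0,0,0],[0,0,0,0]]]' 0.04 | sed -n 2,4p
python3 -c "
from h import *
plan([.6118,-.0890,.134],.046)"
```

```text
ee_pos: [0.6131, -0.0894, 0.1426]
eef_rot: [-3.139, -0.026, 0.047]
force: [0.4, -0.3, -0.0]
1 [[-0.0013, -0.0005, 0.0086, np.float64(0.0011)]]
```

```bash
python3 -m handwheel '[[[-0.0013,0,0.004,0],[0,0,0.003,0],[0,0,0,0],[0,0,0,0]]]' 0.04 | sed -n 2,4p
python3 -m handwheel '[[[0,0,0,0],[0,0,0,0],[0,0,0,0],[0,0,0,0],[0,0,0,0]]]' 0 5
python3 -c "
from h import *
plan([.6118,-.0890,.134],.046)"
```

```text
ee_pos: [0.612, -0.0895, 0.1353]
eef_rot: [-3.139, -0.027, 0.047]
force: [0.3, 0.6, -1.0]
time_s: 22.95
ee_pos: [0.611, -0.0896, 0.1357]
eef_rot: [-3.139, -0.024, 0.047]
force: [-1.0, -0.1, 1.9]
grip_width: 0.0208
1 [[0.0008, -0.0006, 0.0017, np.float64(0.0012)]]
```

```bash
python3 -m handwheel '[[[0,0,-0.003,0],[0,0,-0.005,0],[0,0,-0.008,0],[0,0,-0.01,0],[0,0,-0.02,0],[0,0,-0.03,0],[0,0,-0.03,0],[0,0,0,0]]]' 0 10
python3 -c "
from h import *
t=imaging.camera_model('top')
for p in [(397,191),(459,189),(461,231),(399,234)]: print(onz(t,p,.02).round(4))
plan([.510,-.394,.2],.045)"
```

```text
time_s: 23.75
ee_pos: [0.6087, -0.0899, 0.2501]
eef_rot: [-3.139, -0.027, 0.047]
force: [-0.3, 0.8, 0.7]
grip_width: 0.0207
[ 0.5651 -0.3037  0.02  ]
[ 0.5747 -0.4783  0.02  ]
[ 0.4562 -0.483   0.02  ]
[ 0.4437 -0.3097  0.02  ]
8 [[-0.0141, 0.0374, 0.0063, np.float64(0.0003)], [-0.0141, 0.0374, 0.0063, np.float64(0.0003)], [-0.0141, 0.0374, 0.0063, np.float64(0.0003)], [-0.0141, 0.0374, 0.0063, np.float64(0.0003)], [-0.0141, 0.0374, 0.0063, np.float64(0.0003)], [-0.0141, 0.0374, 0.0063, np.float64(0.0003)], [-0.0141, 0.0374, 0.0063, np.float64(0.0003)], [-0.0141, 0.0374, 0.0063, np.float64(0.0003)]]
```

```bash
python3 -m handwheel '[[[-0.012,0.03,0,0],[-0.015,0.04,0,0],[-0.015,0.04,0,0],[-0.015,0.04,0.006,0],[-0.015,0.04,0.01,0],[-0.015,0.04,0.01,0],[-0.015,0.038,0.01,0],[-0.012,0.03,0.01,0],[0,0,0,0],[0,0,0,0]]]'
python3 -c "
from h import *
plan([.510,-.394,.1],.055)"
```

```text
time_s: 24.75
ee_pos: [0.5063, -0.4031, 0.2004]
eef_rot: [-3.14, -0.031, 0.05]
force: [0.5, -0.1, 0.6]
grip_width: 0.0206
3 [[0.0014, -0.003, 0.0335, np.float64(-0.0017)], [0.0014, -0.003, 0.0335, np.float64(-0.0017)], [0.0014, -0.003, 0.0335, np.float64(-0.0017)]]
```

```bash
python3 -m handwheel '[[[0.001,-0.003,0.03,0],[0.001,-0.003,0.035,0],[0.001,-0.003,0.035,0],[0,0,0.03,0],[0,0,0.01,0],[0,0,0,0],[0,0,0,0]]]'
python3 -c "
from h import *
plan([.510,-.394,.031],.05)"
```

```text
time_s: 25.45
ee_pos: [0.5186, -0.3883, 0.0623]
eef_rot: [3.138, -0.037, 0.057]
force: [-0.1, -0.9, -0.2]
grip_width: 0.0207
1 [[-0.0089, 0.0052, 0.0313, np.float64(0.0066)]]
```

```bash
python3 -m handwheel '[[[-0.008,0.004,0.01,0],[0,0,0.01,0],[0,0,0.006,0],[0,0,0.002,0],[0,0,0,0],[0,0,0,0]]]'
python3 -c "
from h import *
plan([.510,-.394,.031],.05)"
```

```text
time_s: 26.05
ee_pos: [0.5126, -0.3945, 0.0359]
eef_rot: [3.134, -0.041, 0.056]
force: [-0.3, -0.4, -0.0]
grip_width: 0.021
1 [[-0.0025, -0.0006, 0.0049, np.float64(0.0064)]]
```

```bash
for k in 1 2 3; do python3 -m handwheel '[[[0,0,0.002,0],[0,0,0,0]]]' |sed -n '2p;4p'; done
```

```text
ee_pos: [0.5129, -0.3946, 0.0341]
force: [-0.7, 0.3, -0.5]
ee_pos: [0.5131, -0.3946, 0.0322]
force: [0.3, 0.7, -0.6]
ee_pos: [0.5134, -0.3947, 0.0304]
force: [0.1, 0.5, 1.6]
```

```bash
python3 -m handwheel '[[[0,0,0,0],[0,0,0,0],[0,0,0,0],[0,0,0,0]]]' 0.045 |sed -n '2p;4,5p'
python3 -m handwheel '[[[0,0,-0.01,0],[0,0,-0.03,0],[0,0,-0.04,0],[0,0,-0.04,0],[0,0,-0.04,0],[0,0.02,-0.03,0],[0,0.04,-0.02,0],[0,0.04,0,0],[0,0,0,0],[0,0,0,0]]]'
python3 - <<'E'
from h import *
a=snap('top','t9.png');b=snap('scene','s9.png')
A=cv2.resize(cv2.imread('pics/t9.png')[140:260,200:480],None,fx=2.8,fy=2.8,interpolation=cv2.INTER_CUBIC)
B=cv2.resize(cv2.imread('pics/s9.png')[145:265,130:340],None,fx=2.1,fy=2.1,interpolation=cv2.INTER_CUBIC)
C=np.zeros((590,784,3),np.uint8);C[:336,:784]=A[:,:784];C[336:588,:441]=B[:252,:441];cv2.imwrite('pics/fin.png',C)
E
```

```text
ee_pos: [0.5133, -0.3948, 0.0303]
force: [-0.6, -0.1, -0.6]
grip_width: 0.0443
time_s: 28.05
ee_pos: [0.5087, -0.4951, 0.2576]
eef_rot: [3.129, -0.045, 0.058]
force: [0.0, 0.3, -0.2]
grip_width: 0.045
```

View pics/fin.png

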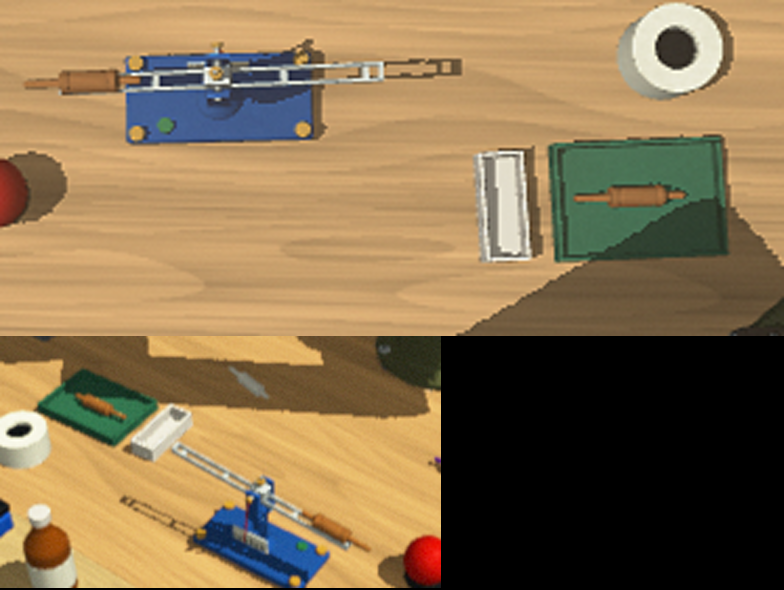

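The final picture shows bail 2 lying flat in the green tray at (632,196). Bail 1 lies in the left rails at (90,82), with that arm now down. Everything else is untouched, so I'm handing in.

```bash
python3 -c "
from station import ctrl
print(ctrl.hand_in())"
```

```text
the job is handed in; nothing more can be done
None
```

The heavier bail was the one on the right (−y) arm. It now lies flat in the green kit tray, and the other is still on the left arm. I handed the job in at about 28 s, with the gripper clear of everything.

- **Seating:** I laid one bail in each arm's rails and slid it slowly outward until I felt a steady push of about 5 N, with no further movement. The two places where the bails came home were 240 mm apart, as they should be.
- **Which one sank:** The right arm went down. The beam's slope in the scene camera was 31 px, against 31.6 px expected for right-down and 45.7 px for left-down. In the wrist camera the right barrel looked narrower at its outer end, which also fits.
- **Checks that failed:** Finding the left spigot's height from two cameras gave no usable answer (10 mm mismatch), and a colour mask on a later wrist picture came back empty. I relied on the slope and the barrel width instead.
- **Last check:** The final pictures show the heavy bail inside the tray, the light one in its rails, and no sign that anything else in view was disturbed.

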